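Reassemble a microscope lamp filter box and hold its lid for the hinge pin

TASK

Reassemble the lamp filter box: seat the lens body flat in the round pocket with its stub up and let go of it, then set the retaining disc over the stub, collar up, so that it lies flat on the body, and let go. Then take the lid out of its rack and bring its middle hinge knuckle down between the two knuckles of the box, lid upright, so that the three knuckle holes line up for a colleague to push the pin through; finish still holding the lid there in the gripper, steady, not resting or leaning on the box. Leave the hinge pin and everything else on the bench where it is.

Things in the scene. Friction and masses are not known exactly. Their poses are not given: they have to be found in the camera images.
- filter_box: White slab fixed to the bench, 130 (x) x 110 (y) x 30 mm high, origin at the centre of its underside, yaw within 20 degrees. Round pocket 54 mm wide, 16 mm deep, centred at x = -20 mm. At the back edge (+x) two knuckles on posts, top at z = 79 mm; the gap between them is open from above and behind.
- pocket (a point): Centre of the pocket's floor, 14 mm above the bench; axes as the box.
- box_hinge (a point): Midpoint between the two box knuckles on their common hole axis (along y), 68 mm above the bench; axes as the box. Each knuckle is 16 mm long, 22 mm in outer diameter, with a 12 mm hole; the free gap between them is 37 mm (y = -18.5 to +18.5). Only the slab's top, at z = 30 mm, lies below the gap.
- lens_body: Plain aluminium part: flange 50 mm in diameter and 8 mm thick, with a central stub 16 mm in diameter rising to 44 mm. About 0.09 kg. Origin at the centre of its underside, z up along the stub. Starts upright on the mat.
- disc: Plain aluminium retaining disc: flange 50 mm in diameter, 6 mm thick, central collar 34 mm in outer diameter rising to 32 mm; through hole 22 mm. About 0.06 kg. Origin at the centre of its underside, z up. Starts upright on the mat. Seated on the body in the pocket, its underside is 8 mm above the pocket's floor; the stub ends 4 mm above the collar.
- lid: Loose upright lid: black panel 10 mm thick (x), 100 wide (y), from z = 29 to 109 mm; under it, on a 10 x 30 mm neck, an aluminium knuckle 22 mm in diameter, 30 long (y), with a 12 mm hole along y. About 0.16 kg. Origin at the knuckle's lowest point, z up. Same either way round. Starts standing in the rack, origin 11 mm and top edge 120 mm above the bench.
- lid_hinge (a point): Centre of the lid's knuckle, on its hole axis (along the lid's y), 11 mm above the lid's origin, 98 mm below the panel's top edge.
- rack: Fixed grey rack that holds the lid by its side edges in slots 13 mm wide, open at the top; the lid lifts straight up, free after 40 mm. Base 70 x 130 mm, origin at the centre of its underside, axes as the lid. Cheeks reach z = 80 mm and cover only the outer 12 mm of the panel at each side. Stands to the left or the right, the mat on the other side.
- mat: Fixed black rubber mat, 140 (x) x 240 (y) x 3 mm, origin at the centre of its underside; the lens body and disc stand on it at either end, in either order.
- objective: Bystander: conical steel microscope objective, 26 mm in diameter, 36 mm high, upright on the mat, origin at its underside. Leave alone.
- hinge_pin: Bystander: the hinge pin, steel, 8 mm in diameter, 85 mm long, lying along y in a small white tray beyond the box. Origin at the underside of its middle. Leave alone: the colleague will take it.
- petri_dish: Bystander: clear dish 56 mm in diameter, 14 mm high, on the robot's side of the box. Leave alone.
- eyepiece: Bystander: black eyepiece 38 mm in diameter, 56 mm high, standing. Leave alone.
- screwdriver: Bystander: screwdriver 170 mm long, lying. Leave alone.
- slide_box: Bystander: grey closed slide box, 85 x 110 x 30 mm. Leave alone.
There are look-alikes about, which are no part of the job. Leave any green, orange or purple look-alike of the disc alone.

How it is judged:
On the way, in this order (a step that is already met when the one before it is completed fails the run):
1. the lens body is seated flat in the pocket and released (horizontal distance between lens_body and pocket below 0.004 m and z of lens_body in the frame of pocket between -0.002 and 0.002 m and angle between lens_body's own z axis and vertical below 0.06 rad and contact force between the fingers and lens_body below 0.2 N), for 0.2 s.
2. the disc lies flat on the seated body, over its stub, and is released (all of step 1 and horizontal distance between disc and pocket below 0.004 m and z of disc in the frame of pocket between 0.006 and 0.01 m and angle between disc's own z axis and vertical below 0.06 rad and contact force between the fingers and disc below 0.2 N), for 0.2 s.
At the end, for the whole second after the job is handed in: Body flat in the pocket, disc flat on it (2 mm in height, 4 mm of centre), both released. Lid held in the fingers, still, upright (0.12 rad), holes in line within 4 mm across and in height, 4.5 mm along the axis, parallel within 0.08 rad, pressing on the box with under 2 N (all of step 2 and x of lid_hinge in the frame of box_hinge between -0.004 and 0.004 m and z of lid_hinge in the frame of box_hinge between -0.004 and 0.004 m and y of lid_hinge in the frame of box_hinge between -0.0045 and 0.0045 m and angle between the y axis of lid and the y axis of filter_box, either way round below 0.08 rad and angle between lid's own z axis and vertical below 0.12 rad and contact force between the fingers and lid above 1 N and contact force between lid and filter_box below 2 N and linear speed of lid below 0.02 m/s); the arm keeps its last pose, push and grip.
It fails at once if a bystander (objective, hinge pin, petri dish, eyepiece, screwdriver or slide box) is moved more than 30 mm (distance of any of objective, hinge_pin, petri_dish, eyepiece, screwdriver, slide_box from where it was at the start of the episode above 0.03 m).
It also fails if it takes over 72 s, if anything falls off the work surface, if the arm or the gripper's body presses on something with over 40 N, if the wrist force passes 120 N, or if a joint passes its speed limit or range.

ROBOT

A 6-joint arm with a two-finger parallel gripper is mounted at the origin on the work surface. World frame = base frame: x ahead of the robot, y to its left, z up, the work surface at z = 0. Lengths are in m, angles in rad, forces in N, time in s.
With the tool pointing down it reaches from about 0.35 to 0.975 m from the base axis. Payload 17.4 kg.
Tool frame: the origin (TCP) lies midway between the tips of the shut fingers; the grasp point (between the pads) lies 19 mm behind it; z points along the fingers, y is the line along which they close (so a half turn about z gives the same grasp; the last joint's range is limited). The gripper opens to 85 mm and grips with 20 to 120 N. Pads are 22 mm wide; open, the fingers measure 114 mm over their backs; the gripper's body (76 mm by 85 mm) begins 54 mm behind the grasp point. The pads swing forward as they close: fully open they stand 13 mm farther back than shut.
Start: joints at [1.24, 0.116, 1.442, -0, 1.584, -0.038], TCP at [0.195, 0.646, 0.231] pointing down, gripper open.
Joint ranges: [-2.83, 2.83], [-0.83, 2.19], [0.07, 2.5], [-1.14, 4.28], [0.01, 3], [-2.97, 2.97]. Speed limits (rad/s): [1.89, 1.89, 2.22, 3.14, 3.14, 3.14].

INTERFACE

Orientations are given as a unit quaternion [w, x, y, z].
In Python, from plant import arm gives the robot as it stands. The module is installed in compiled form; this text tells all that it offers.
- The arm moves only by the shell command python3 -m inch 'ROWS' [FORCE]. ROWS is a JSON list that holds a single list of rows (three levels of brackets), with 1 to 8 rows, each of 5 numbers: dx, dy, dz in m, then a turn about the tool's z in rad, then the opening from 0.0 (shut) to 1.0 (fully open); each row shifts and turns the commanded pose from where the row before left it, along the tool's axes as they then stand; what a row does not reach is not made up. A row lasts 1/10 s, in which the tool goes at most 0.05 m and 0.15 rad, less where a joint would pass 70% of its speed; a pose out of reach is approached as far as the arm can. The fingers move at their own pace and stop on an object; FORCE is the grip in N (left out, the last holds). Time passes only in rows, so rows that do not move let the fingers close. It prints the time, the measured TCP pose, the force, the opening and the grip force at its end. Input that does not fit is refused with a message, and nothing moves.
- arm.observe(): the state, without advancing time (a new reading comes with each control period).
- arm.camera(name): name is "scene" or "top"; returns a dict with "color" (420x560x3 uint8, red, green, blue), "intrinsics" (3x3 intrinsics, pixels), "rvec" (rotation vector, rad) and "tvec" (3), from world to camera coordinates, as OpenCV has them. Camera axes: x right, y down, z forward; pixel columns grow to the right and rows downward; lengths in m; the calibration is good to about 2 mm. A picture is of the moment at which its call begins. There is no depth.
- arm.finish_job(): hands the job in; it is judged then, once.
Trained networks look in the newest picture that a camera, given by its name, has taken for a name from the list of things; names that differ only in an ending like _2 or _b are one class to them, and where a whole thing is asked for, a point or a joint stands for the part that bears it (a point fixed in the world has none). Each returns a list of dicts, best first, with "conf" (0 to 1); they miss things now and then, are a little off and sometimes report something else, mostly with a low value. They report only what shows in the picture. A call takes as long as a camera call. They do not tell look-alikes from the thing itself.
- arm.masks_of(camera, name): "pixels" (420x560 bool, what is visible of it) and "location" ([column, row] in pixels, amid what is visible of it).
The state is a dict: "time_s": time; "qpos": joint angles; "joint_velocities": joint speeds; "effort": joint torques, N m; "position": TCP position; "tcp_rot": TCP orientation; "ft_force": force on the tool from outside, world axes, zero at the start; "ft_torque": the same for the moment, N m; "opening": opening from 0.0 (shut) to 1.0 (fully open); "finger_force": force on a finger pad.
Only numpy, scipy, OpenCV 4.12 (cv2) and the standard library are available. Lean on these libraries where they do the work, as an engineer would, in place of code of your own. Each camera call takes 0.05 s, during which the arm holds its last target. There are 200 camera calls.

## Working session

There is one attempt and no reset: what is moved stays moved. The work goes in short steps, Python scripts to look and compute and a shell command to move; the robot and the scene stay as the last step left them, time stands still between calls to the robot, and variables do not carry over. Pictures are saved under pics/ and viewed, at most 13 in all, crops included, and the job is handed in when it is done.

```bash
mkdir -p pics; python3 - <<'E'
from plant import arm
import cv2,numpy as np,pickle
D={}
for c in ("scene","top"):
    r=arm.camera(c); D[c]=r
    cv2.imwrite(f"pics/{c}0.png",cv2.cvtColor(r["color"],cv2.COLOR_RGB2BGR))
    R=cv2.Rodrigues(np.array(r["rvec"]))[0]; print(c,"cam pos",-R.T@np.array(r["tvec"]).ravel(),np.array(r["intrinsics"])[0,0])
pickle.dump(D,open("d0.pkl","wb"))
M={}
for c in D:
    for n in ["filter_box","lens_body","disc","lid","rack","mat","objective","hinge_pin","petri_dish","eyepiece","screwdriver","slide_box"]:
        l=arm.masks_of(c,n); M[c,n]=l
        print(c,n,[(round(x["conf"],2),np.round(x["location"]).tolist(),int(x["pixels"].sum())) for x in l][:4])
pickle.dump(M,open("m0.pkl","wb"))
print(arm.observe())
E
```

```text
scene cam pos [1.24493644 0.16742537 0.85648839] 472.570566969494
top cam pos [ 0.36015061 -0.01084998  0.94339236] 393.74641635950735
scene filter_box [(0.89, [270.0, 229.0], 2377), (0.16, [292.0, 189.0], 245)]
scene lens_body [(0.84, [432.0, 228.0], 328)]
scene disc [(0.88, [326.0, 203.0], 270), (0.81, [374.0, 222.0], 328), (0.69, [390.0, 186.0], 284), (0.66, [324.0, 228.0], 351)]
scene lid [(0.72, [164.0, 176.0], 989)]
scene rack [(0.84, [173.0, 199.0], 1141)]
scene mat [(0.59, [404.0, 235.0], 3981)]
scene objective [(0.43, [401.0, 240.0], 153)]
scene hinge_pin []
scene petri_dish [(0.66, [291.0, 190.0], 253)]
scene eyepiece [(0.77, [178.0, 267.0], 386)]
scene screwdriver [(0.63, [340.0, 332.0], 668), (0.5, [265.0, 227.0], 2435), (0.34, [180.0, 265.0], 384)]
scene slide_box [(0.85, [444.0, 323.0], 2651)]
top filter_box [(0.95, [292.0, 203.0], 2586), (0.43, [355.0, 132.0], 266)]
top lens_body [(0.59, [137.0, 249.0], 353)]
top disc [(0.76, [214.0, 292.0], 353), (0.7, [243.0, 259.0], 282), (0.66, [241.0, 220.0], 287), (0.58, [134.0, 249.0], 355)]
top lid [(0.88, [412.0, 214.0], 484)]
[... 463 characters left out ...]
'time_s': 1.3, 'qpos': array([ 1.24024574e+00,  1.16045911e-01,  1.44160286e+00, -2.33507413e-05,
        1.58402619e+00, -3.78015351e-02]), 'joint_velocities': array([ 0.00195678, -0.00031969, -0.0002669 ,  0.00064649, -0.00124965,
       -0.00059267]), 'effort': array([-3.14249119e-04, -7.31747389e+01, -6.32642841e+01, -4.50328969e-05,
        7.93039471e-04,  6.15749832e-05]), 'position': array([0.19481148, 0.64627763, 0.23127039]), 'tcp_rot': array([ 3.93994602e-06,  1.45852546e-01,  9.89306339e-01, -4.25968596e-05]), 'ft_force': array([-1.09743619,  0.2901347 , -0.06375052]), 'ft_torque': array([-0.02398178,  0.0057362 , -0.00302137]), 'finger_force': 0.0, 'opening': 0.9989049697202225}
```

```bash
python3 - <<'E'
import cv2
a=cv2.imread("pics/top0.png")[90:320,80:470]; cv2.imwrite("pics/top0c.png",cv2.resize(a,None,fx=2.05,fy=2.05,interpolation=cv2.INTER_CUBIC)[:, :800])
a=cv2.imread("pics/scene0.png")[120:390,110:530]; cv2.imwrite("pics/scene0c.png",cv2.resize(a,None,fx=1.9,fy=1.9,interpolation=cv2.INTER_CUBIC))
E
```

```text
(no output)
```

View pics/top0c.png

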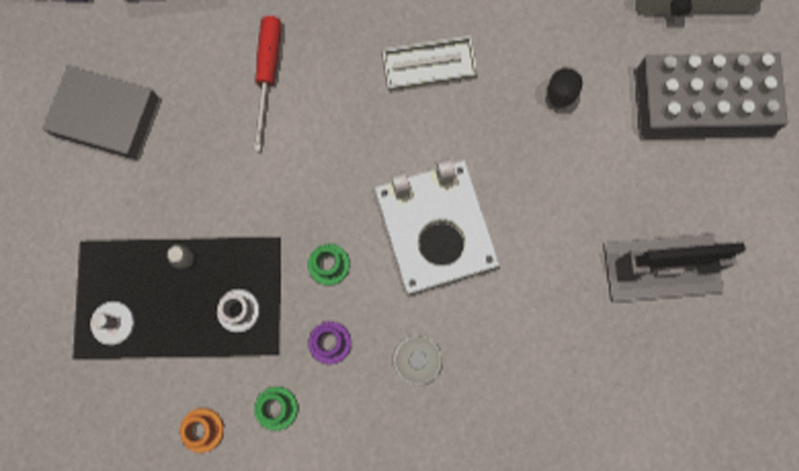

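View pics/scene0c.png

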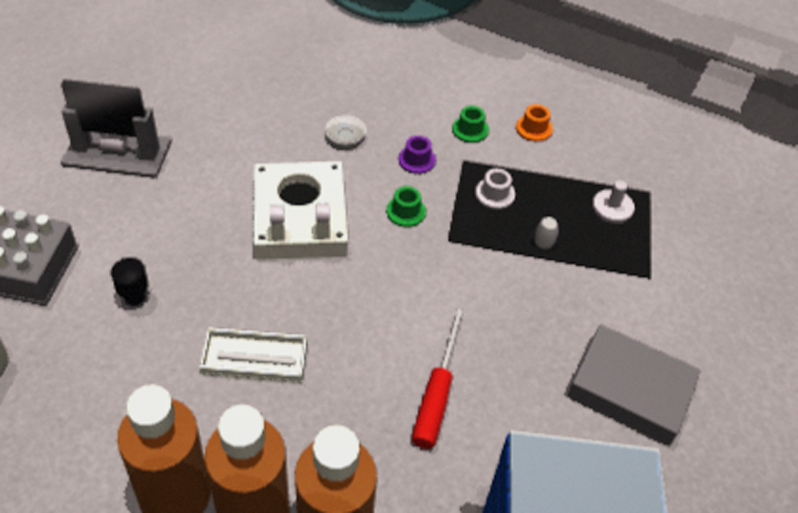

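Top view (original pixels): lens body at ~(135,247) and the plain aluminium disc at ~(196,241) are on the mat. The box is at ~(292,203), and the lid and rack at ~(405,220). Disc candidates are green (241,220), purple (243,259), green (214,292), orange (178,300) and plain aluminium (196,241). The last one fits: plain, and on the mat opposite the lens body. Next I fit models to both views, with one confirming crop of the disc.

```bash
cat > fit.py <<'E'
import cv2,numpy as np
from scipy.optimize import minimize
S=4
def proj(r,P):
    return cv2.projectPoints(np.asarray(P,float),np.array(r["rvec"],float),np.array(r["tvec"],float),np.array(r["intrinsics"],float),None)[0][:,0]
def box(x0,x1,y0,y1,z0,z1): return np.array([[x,y,z] for x in(x0,x1) for y in(y0,y1) for z in(z0,z1)],float)
A=np.linspace(0,2*np.pi,40,endpoint=False)
def cyl(rad,z0,z1,cx=0): return np.array([[cx+rad*np.cos(a),rad*np.sin(a),z] for a in A for z in(z0,z1)])
def cyly(rad,y0,y1,cx,cz): return np.array([[cx+rad*np.cos(a),y,cz+rad*np.sin(a)] for a in A for y in(y0,y1)])
MOD={"lens_body":[cyl(.025,0,.008),cyl(.008,0,.044)],"disc":[cyl(.025,0,.006),cyl(.017,0,.032)],
 "filter_box":[box(-.065,.065,-.055,.055,0,.03)],
 "panel":[box(-.005,.005,-.05,.05,.029,.109)]}
def place(P,x,y,z,w):
    c,s=np.cos(w),np.sin(w); return P@np.array([[c,-s,0],[s,c,0],[0,0,1]]).T+[x,y,z]
def sil(r,hulls,win):
    u0,v0,u1,v1=win; m=np.zeros(((v1-v0)*S,(u1-u0)*S),np.float32)
    for h in hulls:
        q=(proj(r,h)+.5-[u0,v0])*S-.5
        cv2.fillConvexPoly(m,cv2.convexHull(np.round(q*16).astype(np.int32)),1,shift=4)
    return cv2.resize(m,(u1-u0,v1-v0),interpolation=cv2.INTER_AREA)
def fit(name,z,views,p0,yaw=True,sig=.7):
    """views: list of (cam dict, soft mask 420x560, weight or None)"""
    W=[]
    for r,m,w in views:
        q=np.vstack([proj(r,place(h,p0[0],p0[1],z,p0[2])) for h in MOD[name]])
        a=np.maximum(q.min(0)-15,0).astype(int); b=np.minimum(q.max(0)+15,[560,420]).astype(int)
        W.append((*a,*b))
    def cost(p):
        e=0
        for (r,m,w),win in zip(views,W):
            s=cv2.GaussianBlur(sil(r,[place(h,p[0],p[1],z,p[2] if yaw else 0) for h in MOD[name]],win),(0,0),sig)
            u0,v0,u1,v1=win; d=(s-cv2.GaussianBlur(m.astype(np.float32),(0,0),sig)[v0:v1,u0:u1])**2
            if w is not None: d=d*w[v0:v1,u0:u1]
            e+=d.sum()
        return e
    sx=np.array([[0,0,0],[.01,0,0],[0,.01,0],[0,0,.15]])+np.array(p0)
    if not yaw: sx=sx[:3]; 
    f=(lambda p:cost(p)) if yaw else (lambda p:cost([p[0],p[1],0]))
    if not yaw: sx=sx[:,:2]
    o=minimize(f,sx[0],method="Nelder-Mead",options=dict(initial_simplex=sx,xatol=1e-5,fatol=1e-3,maxiter=400))
    return o.x,o.fun
def unproj(r,uv,z):
    R=cv2.Rodrigues(np.array(r["rvec"],float))[0]; t=np.array(r["tvec"],float).ravel(); C=-R.T@t
    d=R.T@np.linalg.inv(r["intrinsics"])@np.array([uv[0],uv[1],1.]); return C+d*(z-C[2])/d[2]
def near(m,k): return cv2.dilate(m.astype(np.uint8),np.ones((k,k)))>0
def fill(b):
    c,_=cv2.findContours(b.astype(np.uint8),cv2.RETR_EXTERNAL,cv2.CHAIN_APPROX_NONE)
    o=np.zeros(b.shape,np.uint8); cv2.drawContours(o,c,-1,1,-1); return o
E
python3 - <<'E'
from fit import *; import pickle
D=pickle.load(open("d0.pkl","rb"));M=pickle.load(open("m0.pkl","rb"))
L={c:("scene",i) for c,i in []}
pick={("scene","lens_body"):(432,228),("top","lens_body"):(135,247),("scene","disc"):(374,222),("top","disc"):(196,241)}
vis={}
for n,z,thr in (("lens_body",.003,95),("disc",.003,95)):
    vs=[]
    for c in D:
        u,v=pick[c,n]; g=D[c]["color"].mean(2); b=g>thr
        k,lab=cv2.connectedComponents(fill(b)*0+b.astype(np.uint8))
        w=np.zeros(b.shape,bool); w[v-22:v+22,u-22:u+22]=1
        l=np.bincount(lab[w&b]).argmax(); k=fill((lab==l)&w); vs.append((D[c],k,None)); print(c,n,k.sum())
        p0=unproj(D[c],(u,v),.012); r,f=fit(n,z,[vs[-1]],[p0[0],p0[1],0],yaw=False); print(np.round(r,4),round(f,2))
    print("both",n,fit(n,z,vs,[*r,0],yaw=False))
# box
vs=[]
for c in D:
    g=D[c]["color"].mean(2); m=M[c,"filter_box"][0]["pixels"]; b=near(m,9)&(g>170); b=fill(b)
    b=cv2.morphologyEx(b,cv2.MORPH_OPEN,np.ones((9,9))); vs.append((D[c],b,None))
    loc=M[c,"filter_box"][0]["location"]; p0=unproj(D[c],loc,.03)
    for a in(-.2,.2): r,f=fit("filter_box",0,[vs[-1]],[p0[0],p0[1],a]); print(c,"box",int(b.sum()),np.round(r,4),round(f,2))
    # pocket rim
    x,y,w=r; pc=place(np.array([[-.02,0,.03]]),x,y,0,w); q=proj(D[c],pc)[0]; print("pocket pix",q,pc)
    cv2.imwrite(f"pics/b_{c}.png",b*255)
print("both",fit("filter_box",0,vs,r))
t=cv2.cvtColor(D["top"]["color"],cv2.COLOR_RGB2BGR); s=cv2.cvtColor(D["scene"]["color"],cv2.COLOR_RGB2BGR)
f=lambda im,u,v:cv2.resize(im[v-32:v+32,u-32:u+32],(390,390),interpolation=cv2.INTER_CUBIC)
cv2.imwrite("pics/crop1.png",np.hstack([f(t,200,235),f(s,374,222)]))
E
```

```text
scene lens_body 570
[0.3882 0.3688] 291.54
top lens_body 329
[0.5268 0.225 ] 264.98
both lens_body (array([0.36429231, 0.26185604]), np.float64(0.0))
scene disc 685
[0.4544 0.2023] 315.93
top disc 345
[0.4561 0.202 ] 3.86
both disc (array([0.4557541 , 0.20225168]), np.float64(314.35107421875))
scene box 2500 [ 0.5293 -0.0385  0.3365] 296.93
scene box 2500 [ 0.5298 -0.0394  0.3783] 294.6
pocket pix [264.23901723 212.9091296 ] [[ 0.51120125 -0.04676062  0.03      ]]
top box 2080 [ 0.548  -0.0308  0.2715] 409.28
top box 2080 [ 0.5477 -0.0315  0.2472] 411.6
pocket pix [294.95847708 207.54180418] [[ 0.52830176 -0.03634495  0.03      ]]
both (array([ 0.53192499, -0.03600295,  0.2870875 ]), np.float64(867.336669921875))
```

View pics/crop1.png

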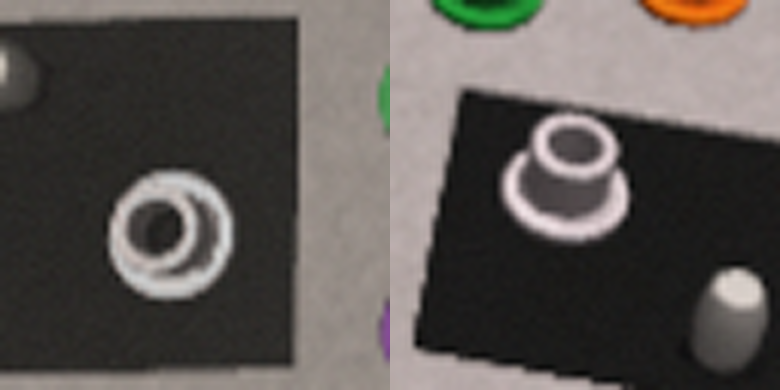

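The crop confirms it: the plain aluminium disc is at top (196,241) and scene (374,222), collar up, on the mat and separate from the coloured ones. Refining the segmentation now.

```bash
python3 - <<'E'
from fit import *; import pickle
D=pickle.load(open("d0.pkl","rb"));M=pickle.load(open("m0.pkl","rb"))
tgt={("scene","lens_body"):(432,228),("top","lens_body"):(135,247),("scene","disc"):(374,222),("top","disc"):(196,241),("scene","filter_box"):(270,229),("top","filter_box"):(292,203)}
def mask(c,n):
    ms=[m for k in(n,"disc","lens_body") for m in M[c,k] if np.hypot(*(np.array(m["location"])-tgt[c,n]))<8]
    return ms[0]["pixels"] if ms else None
for n,z in (("lens_body",.003),("disc",.003)):
    vs=[]
    for c in D:
        u,v=tgt[c,n]; g=D[c]["color"].mean(2); m=mask(c,n)
        if m is None: m=np.zeros(g.shape,bool); cv2.circle(mm:=m.astype(np.uint8),(u,v),14,1,-1); m=mm>0; print("no mask",c,n)
        b=near(m,5)&(g>70)
        k,lab,st,_=cv2.connectedComponentsWithStats(b.astype(np.uint8)); b=fill(lab==1+st[1:,4].argmax())
        for nm,q in(("thr",b),("net",m)):
            p0=unproj(D[c],(u,v),.012); r,f=fit(n,z,[(D[c],q,None)],[p0[0],p0[1],0],yaw=False); print(c,n,nm,int(q.sum()),np.round(r,4),round(f,2))
        vs.append((D[c],b,None))
    print("both",n,fit(n,z,vs,[*r,0],yaw=False))
for c in D:
    u,v=tgt[c,"filter_box"]; g=D[c]["color"].mean(2)
    print(c,"row profile",g[v,u-50:u+50].astype(int).tolist())
    print(c,"col profile",g[v-45:v+45,u].astype(int).tolist())
    m=mask(c,"filter_box"); q=fill(m); p0=unproj(D[c],(u,v),.02)
    r,f=fit("filter_box",0,[(D[c],q,None)],[p0[0],p0[1],.28]); print(c,"net box",int(q.sum()),np.round(r,4),round(f,1))
E
```

```text
scene lens_body thr 348 [0.4419 0.3486] 28.88
scene lens_body net 328 [0.4446 0.349 ] 9.18
top lens_body thr 372 [0.4443 0.3487] 1.92
top lens_body net 353 [0.4424 0.3477] 4.62
both lens_body (array([0.44351085, 0.34858429]), np.float64(36.77751922607422))
scene disc thr 375 [0.4545 0.2024] 10.24
scene disc net 328 [0.455  0.2032] 8.34
top disc thr 360 [0.4562 0.2021] 1.61
top disc net 319 [0.4547 0.202 ] 18.79
both disc (array([0.45574458, 0.20224851]), np.float64(14.498135566711426))
scene row profile [179, 175, 173, 175, 177, 173, 173, 171, 176, 176, 180, 177, 171, 173, 173, 171, 175, 180, 179, 176, 178, 175, 169, 170, 221, 235, 236, 235, 235, 236, 236, 233, 222, 219, 221, 221, 219, 218, 212, 208, 235, 235, 235, 235, 235, 235, 235, 233, 234, 235, 235, 235, 235, 235, 234, 229, 198, 223, 227, 229, 228, 228, 224, 217, 235, 234, 234, 234, 234, 235, 232, 208, 157, 177, 176, 175, 173, 179, 179, 178, 179, 180, 179, 176, 171, 172, 175, 180, 179, 176, 176, 175, 167, 132, 85, 80, 43, 25, 22, 23]
scene col profile [175, 168, 169, 168, 170, 172, 172, 172, 174, 173, 174, 174, 174, 173, 173, 17
[... 693 characters left out ...]
 52, 51, 51, 68, 119, 117, 189, 201, 201, 202, 201, 202, 202, 201, 202, 200, 201, 201, 163, 149, 148, 149, 148, 144, 146, 143, 145, 143, 143, 142, 144, 146, 149, 150, 146, 147, 149, 148, 151, 153, 145, 142]
top col profile [149, 151, 146, 146, 143, 142, 145, 148, 149, 148, 141, 127, 141, 147, 141, 153, 164, 191, 193, 193, 194, 195, 198, 200, 201, 201, 201, 200, 202, 200, 200, 202, 202, 201, 202, 203, 200, 202, 193, 151, 88, 75, 49, 50, 51, 51, 51, 51, 51, 51, 51, 50, 49, 50, 52, 49, 48, 53, 48, 50, 67, 149, 201, 200, 201, 203, 202, 200, 201, 200, 176, 117, 105, 134, 145, 149, 145, 148, 147, 149, 149, 149, 146, 144, 143, 145, 143, 144, 146, 144]
top net box 2586 [ 0.5466 -0.0303  0.2788] 34.6
```

```bash
cat > meas.py <<'E'
from fit import *
MOD["top"]=[box(-.065,.065,-.055,.055,.0299,.03)]; MOD["pocket"]=[cyl(.027,.0299,.03)]
MOD["ptop"]=[box(-.005,.005,-.05,.05,.069,.109)]
TH={"top":172,"scene":205}
def hullmask(r,P,k=1):
    m=np.zeros((420,560),np.uint8); cv2.fillConvexPoly(m,cv2.convexHull(np.round(proj(r,P)).astype(np.int32)),1); return cv2.dilate(m,np.ones((k,k)))
def boxfit(c,r,m,p):
    g=r["color"].mean(2); b=fill(near(fill(m),7)&(g>TH[c])); w=np.ones(g.shape,np.float32)
    for s in(-1,1):
        K=place(box(.04,.07,.0185,.0345,.03,.079)*[1,s,1],p[0],p[1],0,p[2]); w[hullmask(r,K,5)>0]=0
    a,f=fit("top",0,[(r,b,w)],p); 
    d=(g<140)&(hullmask(r,place(cyl(.033,.03,.03,-.02),a[0],a[1],0,a[2]))>0)
    q=place(np.array([[-.02,0,0]]),a[0],a[1],0,a[2])[0]
    o,f2=fit("pocket",0,[(r,fill(d),None)],[q[0],q[1],0],yaw=False)
    return a,f,q[:2],o,f2
def lidfit(c,r,p,z=.011,thr=75,k=9):
    g=r["color"].mean(2); up=hullmask(r,place(MOD["ptop"][0],p[0],p[1],z,p[2]),k)
    lo=hullmask(r,place(box(-.03,.03,-.065,.065,-z,.069),p[0],p[1],z,p[2]),1)
    tp=hullmask(r,place(box(-.005,.005,-.05,.05,.085,.109),p[0],p[1],z,p[2]),5)
    w=((lo==0)|(tp>0)).astype(np.float32); b=((g<thr)&(up>0)).astype(np.uint8)
    return fit("ptop",z,[(r,b,w)],p)+(int(b.sum()),)
E
python3 - <<'E'
from meas import *; import pickle
D=pickle.load(open("d0.pkl","rb"));M=pickle.load(open("m0.pkl","rb"))
for c in D:
    a=boxfit(c,D[c],M[c,"filter_box"][0]["pixels"],[.5467,-.0302,.285]); print(c,*[np.round(x,4) for x in a])
    m=M[c,"lid"][0]["pixels"]; v,u=np.nonzero(m); print("lid net extents",u.min(),u.max(),v.min(),v.max())
    g=D[c]["color"].mean(2); print("lid levels",np.percentile(g[m],[5,50,95]))
# lid, initial from top: edge pixels ends
r=D["top"]; e1=unproj(r,(80+640/2.05,90+262/2.05),.12); e2=unproj(r,(80+745/2.05,90+248/2.05),.12); print(e1,e2)
p=[*((e1+e2)/2)[:2],np.arctan2(*(e1-e2)[[1,0]])-np.pi/2]; print(p)
for c in D:
    q=p
    for i in range(3): q,f,n=lidfit(c,D[c],q)
    print(c,"lid",np.round(q,4),round(f,1),n)
E
```

```text
scene [ 0.5471 -0.0303  0.2799] 19.0684 [ 0.5279 -0.0359] [ 0.5295 -0.0355] 4.8346
lid net extents 143 185 163 199
lid levels [  5.66666667  38.66666667 101.2       ]
top [ 0.5479 -0.0308  0.2799] 4.4804 [ 0.5287 -0.0363] [ 0.5278 -0.0358] 1.8686
lid net extents 390 442 209 224
lid levels [ 31.          41.33333333 105.13333333]
[ 0.48549463 -0.23801099  0.12      ] [ 0.49786232 -0.34663419  0.12      ]
[np.float64(0.49167847659829783), np.float64(-0.29232258973489655), np.float64(0.113370411660211)]
scene lid [ 0.5014 -0.2925  0.0343] 4.7 853
top lid [ 0.4945 -0.2935  0.066 ] 41.7 550
```

```bash
cat > go.py <<'E'
# prints tool-axes move from the measured pose to x y z [yaw of tool y axis, mod pi]
import sys,numpy as np
from plant import arm
from scipy.spatial.transform import Rotation as Ro
o=arm.observe(); q=o["tcp_rot"]; R=Ro.from_quat([q[1],q[2],q[3],q[0]]).as_matrix()
t=np.array([float(a) for a in sys.argv[1:4]]); d=R.T@(t-o["position"])
yw=np.arctan2(R[1,1],R[0,1]); s="t=%.2f tcp=%s yawY=%.3f q=%s move tool=%s"%(o["time_s"],np.round(o["position"],4),yw,np.round(o["qpos"],2),np.round(d,4))
if len(sys.argv)>4:
    e=(yw-float(sys.argv[4])+np.pi/2)%np.pi-np.pi/2; s+=" turn=%.3f"%e   # tool z down: +turn lowers yaw
print(s)
E
python3 go.py .4438 .3487 .12
```

```text
t=1.30 tcp=[0.1948 0.6463 0.2313] yawY=1.278 q=[ 1.24  0.12  1.44 -0.    1.58 -0.04] move tool=[-0.3243 -0.2131  0.1113]
```

```bash
python3 - <<'E'
import cv2,pickle,numpy as np
from meas import *
D=pickle.load(open("d0.pkl","rb"))
t=D["top"]["color"][...,::-1]; s=D["scene"]["color"][...,::-1]
a=cv2.resize(t[185:260,375:455],(400,375),interpolation=cv2.INTER_CUBIC); b=cv2.resize(s[150:225,135:215],(400,375),interpolation=cv2.INTER_CUBIC)
c=cv2.resize(t[160:200,255:335],(400,200),interpolation=cv2.INTER_CUBIC); d=cv2.resize(s[215:255,240:320],(400,200),interpolation=cv2.INTER_CUBIC)
cv2.imwrite("pics/crop2.png",np.vstack([np.hstack([a,b]),np.hstack([c,d])]))
E
```

```text
(no output)
```

View pics/crop2.png

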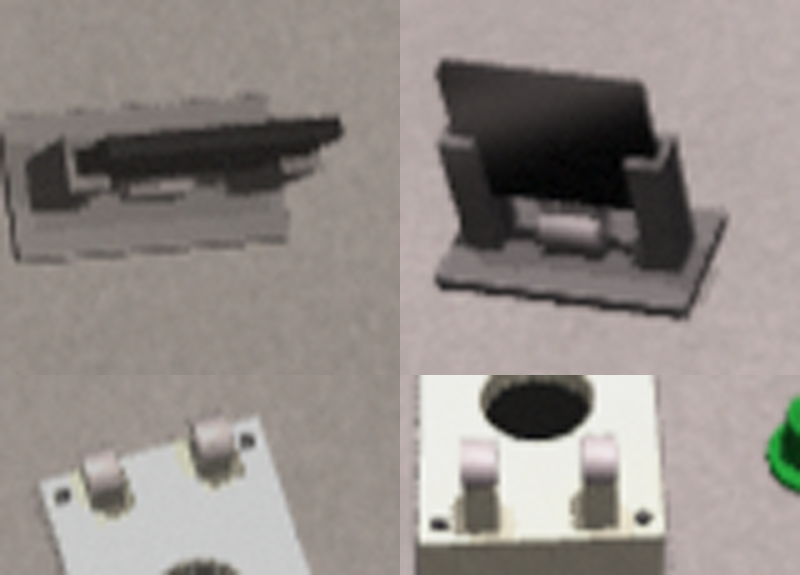

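The crop shows the lid panel in the rack (top crop: top edge from about (75,150) to (340,125), yaw ≈ +0.085 rad). The two aluminium knuckles sit at the box's back edge. Moving to the lens body.

```bash
python3 -m inch '[[[-0.036,-0.0237,0.012,0,1],[-0.036,-0.0237,0.012,0,1],[-0.036,-0.0237,0.012,0,1],[-0.036,-0.0237,0.012,0,1],[-0.036,-0.0237,0.012,0,1],[-0.036,-0.0237,0.012,0,1],[-0.036,-0.0237,0.012,0,1],[-0.036,-0.0237,0.012,0,1]]]' 40; python3 -m inch '[[[-0.018,-0.012,0.0075,0,1],[-0.018,-0.0115,0.0075,0,1],[0,0,0,0,1]]]'; python3 go.py .4438 .3487 .025
```

```text
time_s: 2.1
position: [0.4167, 0.3801, 0.1351]
tcp_rot: [0.0, 0.146, 0.989, 0.0]
ft_force: [0.9, 0.3, 0.2]
opening: 1.0
finger_force: 0.0
time_s: 2.4
position: [0.4445, 0.3469, 0.1193]
tcp_rot: [-0.0, 0.147, 0.989, -0.001]
ft_force: [-0.8, 0.3, -0.1]
opening: 1.0
finger_force: 0.0
t=2.40 tcp=[0.4445 0.3469 0.1193] yawY=1.276 q=[ 0.62 -0.07  1.82 -0.    1.4  -0.66] move tool=[0.0012 0.0017 0.0943]
```

```bash
python3 -m inch '[[[0.0012,0.0017,0.03,0,1],[0,0,0.03,0,1],[0,0,0.02,0,1],[0,0,0.0143,0,1],[0,0,0,0,1],[0,0,0,0,1]]]' 40; python3 go.py .4438 .3487 .025; python3 -m inch '[[[0,0,0,0,0],[0,0,0,0,0],[0,0,0,0,0],[0,0,0,0,0],[0,0,0,0,0],[0,0,0,0,0],[0,0,0,0,0],[0,0,0,0,0]]]' 40
```

```text
time_s: 3.0
position: [0.4431, 0.3512, 0.0269]
tcp_rot: [0.0, 0.146, 0.989, 0.0]
ft_force: [0.3, -0.0, 0.1]
opening: 1.005
finger_force: 0.0
t=3.00 tcp=[0.4431 0.3512 0.0269] yawY=1.278 q=[ 0.63  0.01  1.89  0.    1.24 -0.65] move tool=[-0.0014 -0.0022  0.0019]
time_s: 3.8
position: [0.443, 0.3508, 0.0263]
tcp_rot: [0.0, 0.146, 0.989, 0.0]
ft_force: [-0.7, -0.9, 5.3]
opening: 0.17
finger_force: 39.1
```

```bash
python3 -m inch '[[[0,0,-0.02,0,0],[0,0,-0.04,0,0],[0,0,-0.04,0,0],[0,0,0,0,0]]]'; python3 go.py .527 -.0356 .126
```

```text
time_s: 4.2
position: [0.4445, 0.3519, 0.1315]
tcp_rot: [0.003, 0.146, 0.989, 0.003]
ft_force: [0.5, 0.3, -0.9]
opening: 0.171
finger_force: 39.1
t=4.20 tcp=[0.4445 0.3519 0.1315] yawY=1.278 q=[ 0.62 -0.08  1.8   0.    1.41 -0.65] move tool=[-0.1908 -0.3472  0.0044]
```

```bash
python3 -m inch '[[[-0.0212,-0.0385,0,0,0],[-0.0212,-0.0385,0,0,0],[-0.0212,-0.0385,0,0,0],[-0.0212,-0.0385,0,0,0],[-0.0212,-0.0385,0,0,0],[-0.0212,-0.0385,0,0,0],[-0.0212,-0.0385,0,0,0],[-0.0212,-0.0385,0,0,0]]]';  python3 -m inch '[[[-0.0212,-0.0385,0,0,0],[0,0,0,0,0],[0,0,0,0,0]]]'; python3 go.py .527 -.0356 .07
```

```text
time_s: 5.0
position: [0.5161, 0.005, 0.1253]
tcp_rot: [-0.0, 0.146, 0.989, -0.0]
ft_force: [0.7, -0.3, 0.1]
opening: 0.17
finger_force: 39.2
time_s: 5.3
position: [0.5253, -0.0369, 0.1251]
tcp_rot: [-0.001, 0.147, 0.989, 0.0]
ft_force: [-0.5, 0.6, -1.5]
opening: 0.167
finger_force: 39.3
t=5.30 tcp=[ 0.5253 -0.0369  0.1251] yawY=1.276 q=[-0.12 -0.16  1.89  0.    1.42 -1.39] move tool=[-0.0013  0.0018  0.0551]
```

```bash
python3 -m inch '[[[-0.0013,0.0018,0.02,0,0],[0,0,0.02,0,0],[0,0,0.0151,0,0],[0,0,0,0,0],[0,0,0,0,0]]]'; python3 go.py .527 -.0356 .036; python3 - <<'E'
from meas import *; import pickle
from plant import arm
o=arm.observe()["position"]; D={}
ims=[]
for c in("scene","top"):
    r=arm.camera(c); D[c]=r
    p=np.array([.528,-.036,.0])
    u,v=proj(r,[[.528,-.036,.05]])[0].astype(int); ims.append(cv2.resize(r["color"][v-40:v+40,u-40:u+40,::-1],(400,400),interpolation=cv2.INTER_CUBIC))
    for m in arm.masks_of(c,"lens_body")[:2]:
        z=o[2]-.022; p0=unproj(r,m["location"],z+.01); print(c,m["conf"],m["pixels"].sum(),m["location"],p0, fit("lens_body",z,[(r,m["pixels"],None)],[p0[0],p0[1],0],yaw=False))
pickle.dump(D,open("d1.pkl","wb")); cv2.imwrite("pics/c3.png",np.hstack(ims))
E
```

```text
time_s: 5.8
position: [0.5273, -0.0343, 0.0712]
tcp_rot: [-0.0, 0.146, 0.989, 0.0]
ft_force: [0.3, 0.1, -0.7]
opening: 0.17
finger_force: 39.3
t=5.80 tcp=[ 0.5273 -0.0343  0.0712] yawY=1.279 q=[-0.11 -0.11  1.94  0.    1.32 -1.39] move tool=[-0.0001 -0.0014  0.0352]
scene 0.62 277 [263.1, 213.7] [ 0.54009641 -0.04111256  0.05917485] (array([ 0.53159046, -0.03434397]), np.float64(48.95903396606445))
top 0.56 80 [292.8, 213.0] [ 0.51040072 -0.03029997  0.05917485] (array([ 0.51777108, -0.03310663]), np.float64(261.72552490234375))
```

View pics/c3.png

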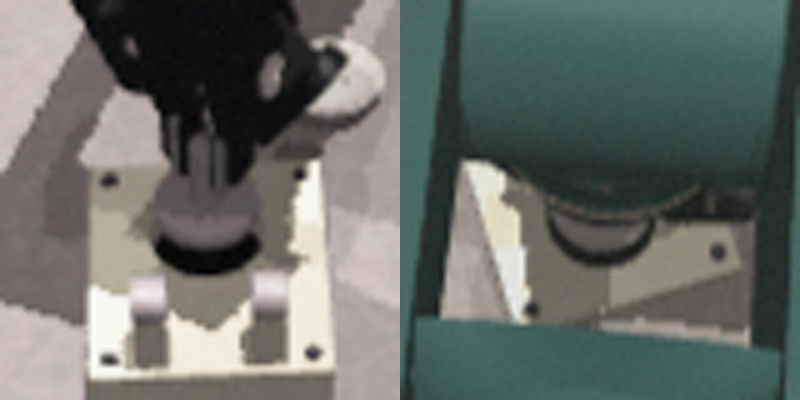

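The body hangs over the pocket: flange centred at about (208,205) in the scene crop, with the pocket rim visible evenly around it. Lowering.

```bash
python3 -m inch '[[[0,-0.0010,0.012,0,0],[0,0,0.010,0,0],[0,0,0,0,0],[0,0,0,0,0]]]'; python3 go.py .527 -.0356 .036
```

```text
time_s: 6.4
position: [0.5267, -0.0357, 0.0484]
tcp_rot: [-0.001, 0.146, 0.989, -0.0]
ft_force: [-0.1, -0.5, -1.0]
opening: 0.168
finger_force: 39.3
t=6.40 tcp=[ 0.5267 -0.0357  0.0484] yawY=1.278 q=[-0.12 -0.09  1.96 -0.    1.28 -1.39] move tool=[-0.0002  0.0002  0.0124]
```

```bash
python3 -m inch '[[[0,0,0.004,0,0],[0,0,0.004,0,0],[0,0,0.002,0,0],[0,0,0,0,0]]]'; python3 -m inch '[[[0,0,0.001,0,0],[0,0,0,0,0]]]'
```

```text
time_s: 6.8
position: [0.5269, -0.0357, 0.0386]
tcp_rot: [-0.0, 0.146, 0.989, 0.0]
ft_force: [-0.0, -0.3, -0.6]
opening: 0.169
finger_force: 39.3
time_s: 7.0
position: [0.5271, -0.0357, 0.0379]
tcp_rot: [0.0, 0.146, 0.989, -0.0]
ft_force: [0.2, -0.0, -0.8]
opening: 0.17
finger_force: 39.3
```

```bash
python3 -m inch '[[[0,0,0.0005,0,0],[0,0,0,0,0],[0,0,0,0,0.6],[0,0,0,0,0.6],[0,0,0,0,0.6],[0,0,0,0,0.6],[0,0,-0.02,0,0.6],[0,0,-0.04,0,1]]]'; python3 -m inch '[[[0,0,-0.04,0,1],[0,0,0,0,1]]]'; python3 go.py .4555 .2023 .13
```

```text
time_s: 7.8
position: [0.5255, -0.0356, 0.0954]
tcp_rot: [-0.003, 0.146, 0.989, -0.0]
ft_force: [0.9, 0.0, 0.1]
opening: 0.75
finger_force: 0.0
time_s: 8.0
position: [0.5291, -0.036, 0.1432]
tcp_rot: [0.004, 0.146, 0.989, 0.0]
ft_force: [0.6, -0.0, -0.0]
opening: 1.002
finger_force: 0.0
t=8.00 tcp=[ 0.5291 -0.036   0.1432] yawY=1.278 q=[-0.12 -0.17  1.87  0.    1.44 -1.39] move tool=[0.1393 0.2069 0.0124]
```

```bash
python3 -m inch '[[[0.0279,0.0414,0.002,0,1],[0.0279,0.0414,0.002,0,1],[0.0279,0.0414,0.002,0,1],[0.0279,0.0414,0.002,0,1],[0.0279,0.0414,0.002,0,1],[0,0,0,0,1],[0,0,0,0,1]]]'; python3 go.py .4555 .2023 .015; python3 - <<'E'
from meas import *; import pickle
from plant import arm
D={}
for c in("scene","top"):
    r=arm.camera(c); D[c]=r
    for n in("lens_body","filter_box"):
      for m in arm.masks_of(c,n)[:1]:
        if n=="filter_box": print(c,n,*[np.round(x,4) for x in boxfit(c,r,m["pixels"],[.5475,-.0306,.28])]); continue
        p0=unproj(r,m["location"],.025); print(c,m["conf"],m["pixels"].sum(),m["location"], fit("lens_body",.014,[(r,m["pixels"],None)],[p0[0],p0[1],0],yaw=False))
pickle.dump(D,open("d2.pkl","wb"))
a=[]
for c in D:
    u,v=proj(D[c],[[.528,-.036,.03]])[0].astype(int); a.append(cv2.resize(D[c]["color"][v-30:v+30,u-30:u+30,::-1],(400,400),interpolation=cv2.INTER_CUBIC))
cv2.imwrite("pics/c4.png",np.hstack(a))
E
```

```text
time_s: 8.7
position: [0.4528, 0.2036, 0.1271]
tcp_rot: [-0.0, 0.145, 0.989, -0.0]
ft_force: [-0.3, -0.4, -0.7]
opening: 1.003
finger_force: 0.0
t=8.70 tcp=[0.4528 0.2036 0.1271] yawY=1.281 q=[ 0.37 -0.23  1.95 -0.    1.43 -0.91] move tool=[-0.003  -0.0004  0.1121]
scene 0.63 271 [265.2, 219.9] (array([ 0.52187993, -0.03735707]), np.float64(35.391990661621094))
scene filter_box [ 0.547  -0.03    0.2826] 12.2151 [ 0.5278 -0.0355] [ 0.5206 -0.0382] 161.4294
top 0.59 354 [296.6, 206.8] (array([ 0.53049994, -0.03711351]), np.float64(2.372403144836426))
top filter_box [ 0.5477 -0.0313  0.2819] 16.0579 [ 0.5285 -0.0369] [ 0.5281 -0.0348] 313.9422
```

View pics/c4.png

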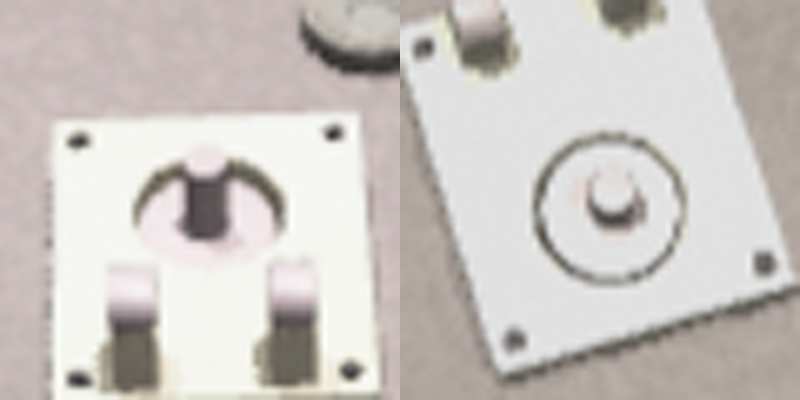

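The body sits flat in the pocket, with an even dark ring round the flange in the top crop (centre ~(610,210)) and the stub up. Now the disc.

```bash
python3 -m inch '[[[-0.003,-0.0004,0.03,0,1],[0,0,0.03,0,1],[0,0,0.03,0,1],[0,0,0.02,0,1],[0,0,0,0,1],[0,0,0,0,1]]]' 40; python3 go.py .4555 .2023 .016
```

```text
time_s: 9.6
position: [0.4563, 0.2011, 0.018]
tcp_rot: [0.0, 0.146, 0.989, -0.0]
ft_force: [1.1, 0.1, 0.4]
opening: 1.005
finger_force: 0.0
t=9.60 tcp=[0.4563 0.2011 0.018 ] yawY=1.277 q=[ 0.36 -0.13  2.04 -0.    1.23 -0.91] move tool=[0.0012 0.0009 0.002 ]
```

```bash
python3 -m inch '[[[0.0012,0.0009,0.002,0,1],[0,0,0,0,0],[0,0,0,0,0],[0,0,0,0,0],[0,0,0,0,0],[0,0,0,0,0],[0,0,0,0,0],[0,0,0,0,0]]]' 40; python3 go.py .4555 .2023 .016;python3 -m inch '[[[0,0,-0.03,0,0],[0,0,-0.04,0,0],[0,0,-0.04,0,0],[0,0,0,0,0],[0,0,0,0,0]]]'; python3 go.py .529 -.0362 .13
```

```text
time_s: 10.4
position: [0.4553, 0.2028, 0.0161]
tcp_rot: [0.0, 0.146, 0.989, 0.0]
ft_force: [-3.0, -0.6, 6.1]
opening: 0.388
finger_force: 39.3
t=10.40 tcp=[0.4553 0.2028 0.0161] yawY=1.278 q=[ 0.37 -0.13  2.04  0.    1.22 -0.91] move tool=[-0.0003 -0.0004  0.0001]
time_s: 10.9
position: [0.4553, 0.2028, 0.126]
tcp_rot: [0.001, 0.146, 0.989, 0.0]
ft_force: [-0.2, -0.3, -1.3]
opening: 0.392
finger_force: 40.0
t=10.90 tcp=[0.4553 0.2028 0.126 ] yawY=1.278 q=[ 0.37 -0.23  1.94 -0.    1.43 -0.91] move tool=[-0.1395 -0.2076 -0.004 ]
```

```bash
python3 -m inch '[[[-0.0233,-0.0346,0,0,0],[-0.0233,-0.0346,0,0,0],[-0.0233,-0.0346,0,0,0],[-0.0233,-0.0346,0,0,0],[-0.0233,-0.0346,0,0,0],[-0.023,-0.0346,0,0,0],[0,0,0,0,0],[0,0,0,0,0]]]'; python3 go.py .529 -.0362 .08
```

```text
time_s: 11.7
position: [0.5281, -0.0369, 0.1237]
tcp_rot: [-0.001, 0.147, 0.989, 0.0]
ft_force: [-0.7, -0.2, -0.5]
opening: 0.389
finger_force: 40.1
t=11.70 tcp=[ 0.5281 -0.0369  0.1237] yawY=1.276 q=[-0.12 -0.15  1.88  0.    1.41 -1.39] move tool=[-0.0007  0.0009  0.0437]
```

```bash
python3 -m inch '[[[-0.0003,0.0008,0.02,0,0],[0,0,0.02,0,0],[0,0,0.003,0,0],[0,0,0,0,0],[0,0,0,0,0]]]'; python3 go.py .5285 -.036 .0351; python3 -m inch '[[[0,0,0.006,0,0],[0,0,0.006,0,0],[0,0,0,0,0],[0,0,0,0,0]]]'; python3 go.py .5285 -.036 .0351
```

```text
time_s: 12.2
position: [0.5295, -0.0352, 0.0832]
tcp_rot: [0.0, 0.146, 0.989, 0.0]
ft_force: [-1.2, -0.5, -0.1]
opening: 0.384
finger_force: 40.1
t=12.20 tcp=[ 0.5295 -0.0352  0.0832] yawY=1.279 q=[-0.11 -0.12  1.92  0.    1.34 -1.39] move tool=[ 0.0007 -0.0011  0.0481]
time_s: 12.6
position: [0.5292, -0.0357, 0.0703]
tcp_rot: [-0.0, 0.146, 0.989, -0.0]
ft_force: [-0.4, 0.6, -1.2]
opening: 0.384
finger_force: 40.1
t=12.60 tcp=[ 0.5292 -0.0357  0.0703] yawY=1.278 q=[-0.12 -0.11  1.93 -0.    1.32 -1.39] move tool=[ 0.0005 -0.0005  0.0352]
```

Disc underside at ~57 mm with no contact force, so the stub is entering the hole. Lowering in steps and watching the force.

```bash
python3 -m inch '[[[0.0005,-0.0005,0.005,0,0],[0,0,0.005,0,0],[0,0,0,0,0]]]'; python3 -m inch '[[[0,0,0.006,0,0],[0,0,0.006,0,0],[0,0,0.004,0,0],[0,0,0,0,0],[0,0,0,0,0]]]'; python3 go.py .5285 -.036 .0351
```

```text
time_s: 12.9
position: [0.5282, -0.036, 0.0595]
tcp_rot: [-0.001, 0.146, 0.989, -0.0]
ft_force: [0.2, 0.3, -1.1]
opening: 0.39
finger_force: 40.1
time_s: 13.4
position: [0.5286, -0.036, 0.0443]
tcp_rot: [-0.0, 0.146, 0.989, -0.0]
ft_force: [0.2, 0.2, -0.9]
opening: 0.393
finger_force: 40.1
t=13.40 tcp=[ 0.5286 -0.036   0.0443] yawY=1.278 q=[-0.12 -0.09  1.96 -0.    1.27 -1.39] move tool=[ 0.0001 -0.      0.0092]
```

```bash
python3 -m inch '[[[0,0,0.004,0,0],[0,0,0.003,0,0],[0,0,0.001,0,0],[0,0,0,0,0]]]'; python3 -m inch '[[[0,0,0.0007,0,0],[0,0,0,0,0]]]';  python3 go.py .5285 -.036 .0351
```

```text
time_s: 13.8
position: [0.5285, -0.036, 0.0362]
tcp_rot: [-0.0, 0.146, 0.989, -0.0]
ft_force: [0.1, 0.1, -0.3]
opening: 0.387
finger_force: 40.1
time_s: 14.0
position: [0.5286, -0.036, 0.0357]
tcp_rot: [0.0, 0.146, 0.989, -0.0]
ft_force: [0.3, -0.6, -0.3]
opening: 0.389
finger_force: 40.1
t=14.00 tcp=[ 0.5286 -0.036   0.0357] yawY=1.278 q=[-0.12 -0.08  1.96 -0.    1.25 -1.39] move tool=[ 0.0001 -0.      0.0006]
```

```bash
python3 -m inch '[[[0,0,0.0004,0,0],[0,0,0,0,0],[0,0,0,0,0.65],[0,0,0,0,0.65],[0,0,0,0,0.65],[0,0,0,0,0.65],[0,0,-0.02,0,0.8],[0,0,-0.04,0,1]]]'; python3 -m inch '[[[0,0,-0.05,0,1],[0,0,-0.05,0,1],[0,0,0,0.15,1],[0,0,0,0.15,1],[0,0,0,0.15,1],[0,0,0,0.15,1]]]'; python3 go.py .497 -.2925 .2 .085; python3 - <<'E'
from meas import *; import pickle
for f in("d0.pkl","d2.pkl"):
    D=pickle.load(open(f,"rb"))
    for c in D:
        for thr in(60,75,90):
            q=[.499,-.2925,.08]
            for i in range(3): q,ff,n=lidfit(c,D[c],q,thr=thr,k=7)
            print(f,c,thr,np.round(q,4),round(ff,1),n)
r=D["top"]; g=r["color"].mean(2); im=cv2.resize(r["color"][190:250,380:460,::-1],(800,600),interpolation=cv2.INTER_CUBIC)
def dr(p,col):
    for P in(box(-.005,.005,-.05,.05,.1089,.109),):
        q=proj(r,place(P,*p[:2],.011,p[2])); h=cv2.convexHull(((q+.5-[380,190])*10-.5).astype(np.int32)); cv2.polylines(im,[h],True,col,1)
dr(q,(0,0,255)); dr([.5014,-.2925,.085],(0,255,0)); cv2.imwrite("pics/c5.png",im)
E
```

```text
time_s: 14.8
position: [0.5271, -0.0358, 0.0933]
tcp_rot: [-0.003, 0.146, 0.989, -0.0]
ft_force: [0.4, -0.2, 1.1]
opening: 0.94
finger_force: 0.0
time_s: 15.4
position: [0.5286, -0.036, 0.1954]
tcp_rot: [0.0, 0.435, 0.901, -0.0]
ft_force: [-0.1, 0.2, -0.1]
opening: 1.007
finger_force: 0.0
t=15.40 tcp=[ 0.5286 -0.036   0.1954] yawY=0.672 q=[-0.12 -0.19  1.8  -0.    1.53 -0.79] move tool=[-0.1811 -0.1844 -0.0046] turn=0.587
d0.pkl scene 60 [ 0.5058 -0.2901 -0.0116] 41.2 771
d0.pkl scene 75 [ 0.5014 -0.2925  0.0338] 4.7 795
d0.pkl scene 90 [ 0.5007 -0.2933  0.034 ] 2.8 800
d0.pkl top 60 [ 0.4945 -0.2932  0.0803] 35.2 470
d0.pkl top 75 [ 0.4945 -0.2931  0.069 ] 41.7 514
d0.pkl top 90 [ 0.4946 -0.2931  0.0648] 48.0 548
d2.pkl scene 60 [ 0.5278 -0.2828  0.7739] 39.1 776
d2.pkl scene 75 [ 0.5022 -0.2922  0.0287] 4.8 780
d2.pkl scene 90 [ 0.5012 -0.2928  0.0302] 3.6 803
d2.pkl top 60 [ 0.4942 -0.2936  0.0782] 29.4 441
d2.pkl top 75 [ 0.4945 -0.2936  0.0728] 40.0 495
d2.pkl top 90 [ 0.4946 -0.2935  0.0671] 44.2 526
```

View pics/c5.png

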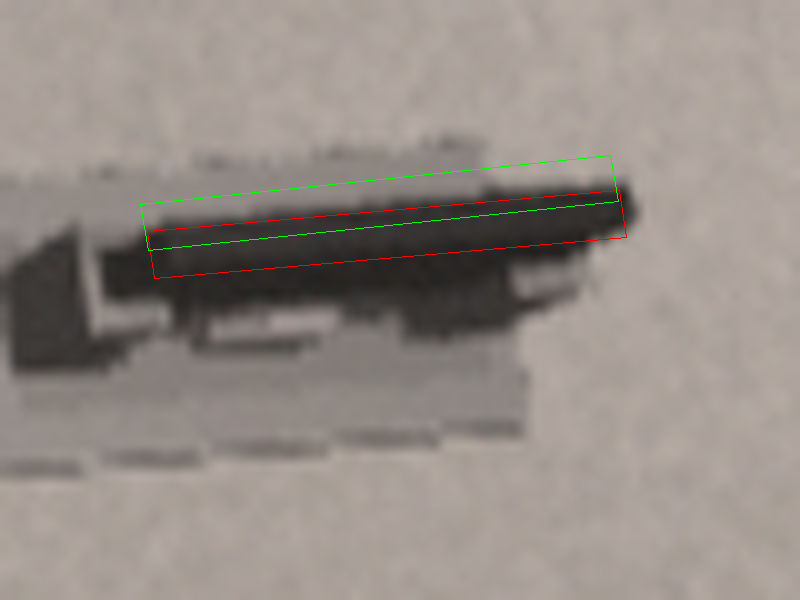

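Top view: the lid's actual top face runs from about (165,240) to (637,205), roughly 1 px right of and above the red fit. Combining both views gives lid ≈ (0.498, -0.294), yaw ≈ 0.08.

```bash
python3 -m inch '[[[0,0,0,0.147,1],[0,0,0,0.147,1],[0,0,0,0.147,1],[0,0,0,0.147,1],[0,0,0,0,1]]]'; python3 go.py .498 -.294 .18 .08
```

```text
time_s: 15.9
position: [0.5286, -0.036, 0.1953]
tcp_rot: [-0.0, 0.676, 0.737, -0.0]
ft_force: [-0.4, 0.5, -1.0]
opening: 1.001
finger_force: 0.0
t=15.90 tcp=[ 0.5286 -0.036   0.1953] yawY=0.087 q=[-0.12 -0.19  1.8   0.    1.53 -0.2 ] move tool=[-0.2544 -0.053   0.0153] turn=0.007
```

```bash
python3 -m inch '[[[-0.0424,-0.0088,0,0.005,1],[-0.0424,-0.0088,0,0,1],[-0.0424,-0.0088,0,0,1],[-0.0424,-0.0088,0,0,1],[-0.0424,-0.0088,0,0,1],[-0.0424,-0.0088,0,0,1],[0,0,0,0,1],[0,0,0,0,1]]]'; python3 go.py .498 -.294 .08 .08; python3 - <<'E'
from meas import *; import pickle
from plant import arm
D={}
for c in("scene","top"):
    r=arm.camera(c); D[c]=r
    for n in("disc",):
        for m in arm.masks_of(c,n)[:6]:
            p0=unproj(r,m["location"],.04)
            if np.hypot(p0[0]-.528,p0[1]+.036)<.03: print(c,m["conf"],m["pixels"].sum(), fit("disc",.022,[(r,m["pixels"],None)],[p0[0],p0[1],0],yaw=False))
pickle.dump(D,open("d3.pkl","wb")); a=[]
for c in D:
    u,v=proj(D[c],[[.528,-.036,.03]])[0].astype(int); a.append(cv2.resize(D[c]["color"][v-30:v+30,u-30:u+30,::-1],(400,400),interpolation=cv2.INTER_CUBIC))
u,v=proj(D["scene"],[[.498,-.294,.14]])[0].astype(int); 
cv2.imwrite("pics/c6.png",np.hstack(a))
E
```

```text
time_s: 16.7
position: [0.4975, -0.2946, 0.195]
tcp_rot: [-0.0, 0.676, 0.737, 0.0]
ft_force: [0.2, 0.4, 0.2]
opening: 1.004
finger_force: 0.0
t=16.70 tcp=[ 0.4975 -0.2946  0.195 ] yawY=0.087 q=[-0.58 -0.08  1.7   0.    1.52 -0.67] move tool=[0.0005 0.0006 0.115 ] turn=0.007
scene 0.6 250 (array([ 0.52799139, -0.03612489]), np.float64(81.47364807128906))
top 0.69 307 (array([ 0.52898481, -0.03735673]), np.float64(31.649002075195312))
```

View pics/c6.png

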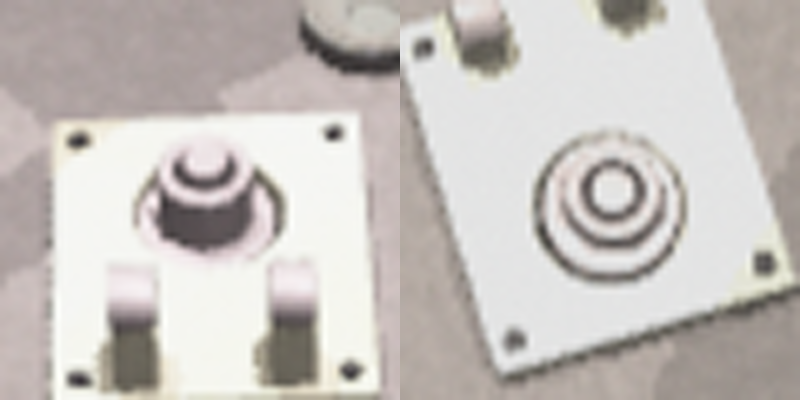

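The disc lies flat on the body over its stub: collar at (207,190) in the scene crop, rings concentric around (612,200) in the top crop. Now lowering onto the lid.

```bash
python3 -m inch '[[[0.0005,0.0006,0.03,0,1],[0,0,0.03,0,1],[0,0,0.03,0,1],[0,0,0.025,0,1],[0,0,0,0,1],[0,0,0,0,1]]]' 20; python3 go.py .498 -.294 .08 .08; python3 -m inch '[[[0,0,0,0,0.5],[0,0,0,0,0.3],[0,0,0,0,0],[0,0,0,0,0],[0,0,0,0,0],[0,0,0,0,0],[0,0,0,0,0],[0,0,0,0,0]]]' 20;  python3 go.py .498 -.294 .08 .08; python3 -c "
from plant import arm;o=arm.observe();print(o['ft_force'],o['ft_torque'])"
```

```text
time_s: 17.5
position: [0.4987, -0.2929, 0.0812]
tcp_rot: [0.0, 0.676, 0.737, 0.0]
ft_force: [0.1, 0.6, -0.4]
opening: 1.002
finger_force: 0.0
t=17.50 tcp=[ 0.4987 -0.2929  0.0812] yawY=0.086 q=[-0.58 -0.01  1.82  0.    1.33 -0.66] move tool=[-0.001  -0.0008  0.0012] turn=0.006
time_s: 18.3
position: [0.4983, -0.2935, 0.0804]
tcp_rot: [-0.0, 0.676, 0.736, -0.0]
ft_force: [-2.3, -0.4, 3.7]
opening: 0.118
finger_force: 24.5
t=18.30 tcp=[ 0.4983 -0.2935  0.0804] yawY=0.085 q=[-0.58 -0.01  1.82 -0.    1.33 -0.66] move tool=[-0.0005 -0.0003  0.0004] turn=0.005
[-2.33256271 -0.41957221  3.73299292] [ 0.20330324  0.49698735 -0.29202249]
```

```bash
python3 -m inch '[[[0,0,0,0,0],[0,0,0,0,0],[0,0,-0.01,0,0],[0,0,-0.02,0,0],[0,0,-0.03,0,0],[0,0,-0.03,0,0],[0,0,-0.03,0,0],[0,0,0,0,0]]]' 80; python3 go.py .56 -.027 .2 .281; python3 - <<'E'
from meas import *; import pickle
from plant import arm
o=arm.observe(); p=o["position"]; z=p[2]-.0804+.011; D={}; a=[]
print(o["ft_force"],o["ft_torque"])
for c in("scene","top"):
    r=arm.camera(c); D[c]=r
    for m in arm.masks_of(c,"lid")[:2]: print(c,m["conf"],m["pixels"].sum(),m["location"])
    u,v=proj(r,[[p[0],p[1],z+.05]])[0].astype(int); v=min(max(v,40),380);u=min(max(u,40),520); a.append(cv2.resize(r["color"][v-40:v+40,u-40:u+40,::-1],(400,400),interpolation=cv2.INTER_CUBIC)); print(u,v)
pickle.dump((p,D),open("d4.pkl","wb")); cv2.imwrite("pics/c7.png",np.hstack(a))
E
```

```text
time_s: 19.1
position: [0.4995, -0.294, 0.2053]
tcp_rot: [0.003, 0.676, 0.737, 0.001]
ft_force: [0.0, 0.3, -2.0]
opening: 0.108
finger_force: 78.5
t=19.10 tcp=[ 0.4995 -0.294   0.2053] yawY=0.085 q=[-0.58 -0.09  1.69  0.    1.53 -0.66] move tool=[0.2609 0.083  0.0047] turn=-0.196
[ 0.0266341   0.31939741 -1.98129395] [ 0.06405093 -0.00579838 -0.01322106]
scene 0.94 1148 [160.1, 141.0]
157 143
top 0.68 153 [414.1, 207.4]
top 0.33 1690 [128.5, 144.0]
429 204
```

View pics/c7.png

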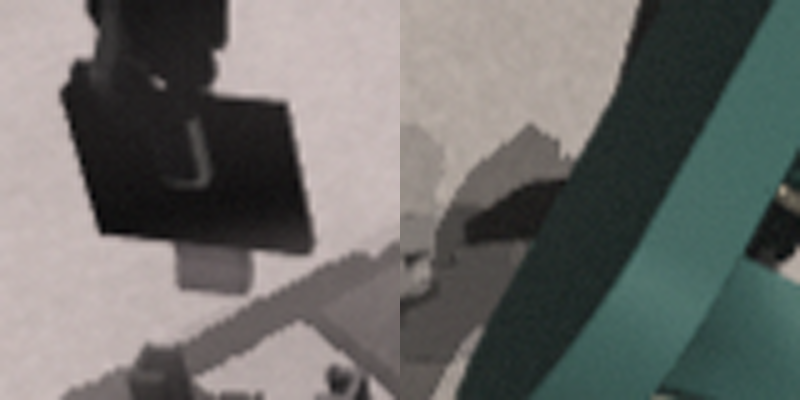

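The lid is held upright and clear of the rack (scene crop: panel (65..315, 70..250), knuckle at ~(213,265)). Now locating the box hinge from the unobstructed pictures.

```bash
cat >> meas.py <<'E'
MOD["kn"]=[cyly(.011,.0185,.0345,0,.068),cyly(.011,-.0345,-.0185,0,.068)]
def knmask(r,h,t=4):
    C=cv2.GaussianBlur(r["color"].astype(np.float32),(0,0),.5); pk=(C[...,0]+C[...,2])/2-C[...,1]
    w=sum(hullmask(r,place(k,*h[:2],0,h[2]),7) for k in MOD["kn"])>0
    return ((pk>t)&w).astype(np.uint8)
E
python3 - <<'E'
from meas import *; import pickle
D=pickle.load(open("d3.pkl","rb")); w=.281
for c in D:
    r=D[c]
    for hx in (.054,):
        h=place(np.array([[hx,0,0]]),.5475,-.0306,0,w)[0]; h=[h[0],h[1],w]
        for t in(3,5,7):
            m=knmask(r,h,t); q,f=fit("kn",0,[(r,m,None)],h)
            d=q[:2]-[.5475,-.0306]; lx=d@[np.cos(w),np.sin(w)]; ly=d@[-np.sin(w),np.cos(w)]
            print(c,t,int(m.sum()),np.round(q,4),round(f,1),"box-local",round(lx,4),round(ly,4))
    exp=sil(r,[place(k,*h[:2],0,w) for k in MOD["kn"]],(0,0,560,420)).sum(); print("expected px",exp)
    u,v=proj(r,[[h[0],h[1],.068]])[0].astype(int)
    C=r["color"].astype(int); print(((C[...,0]+C[...,2])//2-C[...,1])[v-10:v+12:2,u-20:u+21:2])
E
```

```text
scene 3 121 [ 0.5972 -0.0163  0.2788] 19.9 box-local 0.0517 -0.0001
scene 5 79 [ 0.5976 -0.0166  0.2963] 50.2 box-local 0.052 -0.0004
scene 7 33 [ 0.5967 -0.0148  0.276 ] 88.8 box-local 0.0516 0.0016
expected px 159.9375
[[-2 -3 -3 -3 -3  4  9  4  4  5  6  4  5  7  8  2 -2 -2 -2 -3 -3]
 [-2 -2 -2 -2 -3  0  6  9  2  6  5  6  8  8  7 -4 -3 -3 -4 -4 -4]
 [-2 -2 -2 -3 -2 -2 -1  4  5  8  9  9  5  7 -3 -3 -2 -4 -3 -3 -3]
 [-2 -2 -1  6  5  4 -2 -3 -2  0 -1 -1 -2 -3 -3  6  5  5  0 -4 -4]
 [-2 -2 -2  5  4  6 -1 -3 -3 -3 -4 -4 -3 -4 -3  4  5  3  2 -4 -5]
 [-1 -3 -2  6  5  5  0 -2 -3 -3 -3 -3 -3 -3 -3  9  9 10  3 -4 -4]
 [-2 -2 -3  8  8  8  0 -3 -2 -4 -4 -3 -3 -3 -3  8  8  8 -2 -5 -4]
 [-3 -4 -3  5  7  5 -2 -3 -3 -3 -3 -3 -4 -4 -5  0  1  3 -5 -4 -4]
 [-4 -4 -4 -3 -3 -4 -7 -3 -3 -4 -3 -4 -4 -5 -7 -5 -4 -4 -8 -5 -3]
 [-4 -4 -5 -4 -4 -3 -5 -3 -3 -4 -4 -5 -5 -5 -4 -3 -3 -4 -6 -5 -5]
 [-4 -4 -5 -4 -3 -4 -4 -6 -4 -3 -4 -4 -4 -5 -6 -4 -3 -4 -5 -5 -5]]
top 3 72 [ 0.599  -0.0167  0.2544] 40.3 box-local 0.0534 -0.0009
top 5 7 [ 0.5964 -0.0193  0.0105] 105.8 box-local 0.0501 -0.0027
top 7 0 [ 0.6078 -0.00
[... 341 characters left out ...]
1   2   2   1   2   2   2   1   1   2   1   1   4   2   1   4
   -1   0   0]
 [  2   2   1   2   2   2   1   1   1   2   1   1   2  -1   0   0   0   6
    1   2   0]
 [  2   1   1   2   1   4   3   0   2   1  -1  -1  -4 -10  -4   4   3   4
    1   0  -1]
 [  1   1   1   3   3   4   4  -1   0   0  -1  -1   0 -10  -7   3   2   1
   -2  -1   0]
 [  1   0   2   0   0   0   3  -3   0  -1   0   0  -1  -8 -10  -2  -2  -2
   -5  -6  -1]
 [  1   0  -9  -8   5   4   5  -1  -1  -1   0  -1   0  -1  -5  -4  -4  -5
   -9  -3  -1]
 [ -1  -1  -4 -10   3   3   3   0  -1   0  -1  -1   0   0   0  -2  -8  -4
   -3   0   0]
 [ -6   1   1  -9  -4  -3  -2  -4  -7  -1  -1   0   0  -1  -1  -1   0  -1
    0   0   0]]
```

```bash
python3 - <<'E'
from meas import *; import pickle
w=.281
for fn in("d0.pkl","d2.pkl","d3.pkl"):
  D=pickle.load(open(fn,"rb")); r=D["scene"]
  h=place(np.array([[.0525,0,0]]),.5475,-.0306,0,w)[0]; h=[h[0],h[1],w]
  for t in(0,1,2):
    m=knmask(r,h,t); q,f=fit("kn",0,[(r,m,None)],h)
    d=q[:2]-[.5475,-.0306]; print(fn,t,int(m.sum()),np.round(q,4),round(f,1),"local",np.round([d@[np.cos(w),np.sin(w)],d@[-np.sin(w),np.cos(w)]],4))
E
python3 go.py .598 -.016 .2 .281
```

```text
d0.pkl 0 146 [ 0.5978 -0.0159  0.2889] 4.9 local [0.0524 0.0002]
d0.pkl 1 133 [ 0.5977 -0.0162  0.2797] 5.5 local [ 0.0522 -0.0001]
d0.pkl 2 125 [ 0.597  -0.0164  0.2782] 8.4 local [ 0.0515 -0.0001]
d2.pkl 0 173 [ 0.5978 -0.0157  0.2869] 18.9 local [0.0524 0.0003]
d2.pkl 1 156 [ 0.5972 -0.0164  0.2841] 17.4 local [ 0.0517 -0.0001]
d2.pkl 2 141 [ 0.5971 -0.0167  0.2955] 17.7 local [ 0.0515 -0.0004]
d3.pkl 0 170 [ 0.5979 -0.0157  0.287 ] 16.8 local [0.0525 0.0004]
d3.pkl 1 156 [ 0.5978 -0.0162  0.2843] 18.0 local [ 0.0524 -0.0001]
d3.pkl 2 140 [ 0.597  -0.0164  0.277 ] 18.7 local [ 0.0515 -0.0001]
t=19.30 tcp=[ 0.498  -0.2932  0.199 ] yawY=0.085 q=[-0.58 -0.08  1.7   0.    1.53 -0.66] move tool=[ 0.2677  0.1232 -0.0008] turn=-0.196
```

```bash
python3 -m inch '[[[0.044,0.0205,0,0,0],[0.044,0.0205,0,0,0],[0.044,0.0205,0,0,0],[0.044,0.0205,0,-0.05,0],[0,0,0,-0.1,0],[0,0,0,-0.048,0],[0,0,0,0,0]]]'; python3 go.py .598 -.016 .2 .283
```

```text
time_s: 20.0
position: [0.5649, -0.1106, 0.1989]
tcp_rot: [-0.001, 0.6, 0.8, -0.0]
ft_force: [0.4, -0.5, -1.8]
opening: 0.105
finger_force: 78.4
t=20.00 tcp=[ 0.5649 -0.1106  0.1989] yawY=0.285 q=[-0.24 -0.09  1.7   0.    1.53 -0.52] move tool=[ 0.0814  0.0583 -0.0011] turn=0.002
```

```bash
python3 -m inch '[[[0.027,0.0194,0,0,0],[0.027,0.0194,0,0,0],[0.0274,0.0195,0,0,0],[0,0,0,0,0],[0,0,0,0,0],[0,0,0,0,0]]]'; python3 go.py .598 -.016 .2 .283; python3 - <<'E'
from meas import *; import pickle
from plant import arm
o=arm.observe(); p=o["position"]; z=p[2]-.0804+.011; D={}; a=[]
print(o["ft_force"],o["ft_torque"])
c="scene"; r=arm.camera(c); ms=arm.masks_of(c,"lid")
MOD["lidf"]=[box(-.005,.005,-.05,.05,.029,.109),box(-.005,.005,-.015,.015,.01,.03),cyly(.011,-.015,.015,0,.011)]
MOD["plow"]=[box(-.005,.005,-.05,.05,.029,.109)]
g=r["color"].mean(2); b=((g<95)&(hullmask(r,place(MOD["plow"][0],p[0],p[1],z,.283),11)>0)).astype(np.uint8)
w=np.ones(g.shape,np.float32); w[hullmask(r,place(box(-.06,.06,-.03,.03,.07,.2),p[0],p[1],z,.283),3)>0]=0
w[hullmask(r,place(box(-.005,.005,-.02,.02,-.005,.029),p[0],p[1],z,.283),3)>0]=0
for n,m in(("plow",b),("lidf",ms[0]["pixels"].astype(np.uint8))):
    ww=w.copy()
    if n=="lidf": ww=np.ones_like(w); ww[hullmask(r,place(box(-.06,.06,-.03,.03,.07,.2),p[0],p[1],z,.283),3)>0]=0
    q,f=fit(n,z,[(r,m,ww)],[p[0],p[1],.283]); d=q[:2]-p[:2]; y=.283; print(n,int(m.sum()),np.round(q,4),round(f,1),"lid rel TCP in box axes",np.round([d@[np.cos(y),np.sin(y)],d@[-np.sin(y),np.cos(y)]],4))
pickle.dump((p,r),open("d5.pkl","wb"))
u,v=proj(r,[[p[0],p[1],z]])[0].astype(int)
cv2.imwrite("pics/c8.png",cv2.resize(r["color"][v-65:v+55,u-75:u+75,::-1],(750,600),interpolation=cv2.INTER_CUBIC))
E
```

```text
time_s: 20.6
position: [0.5981, -0.0174, 0.1998]
tcp_rot: [-0.0, 0.601, 0.799, -0.0]
ft_force: [-0.4, -1.4, -2.1]
opening: 0.106
finger_force: 78.5
t=20.60 tcp=[ 0.5981 -0.0174  0.1998] yawY=0.281 q=[-0.07 -0.04  1.65 -0.    1.53 -0.35] move tool=[ 0.0014  0.0003 -0.0002] turn=-0.002
[-0.39995815 -1.43671105 -2.1334341 ] [ 0.01644782 -0.06324649  0.00847933]Traceback (most recent call last):
  File "<stdin>", line 11, in <module>
IndexError: list index out of range
```

```bash
cat > lidm.py <<'E'
from meas import *; import pickle,sys
from plant import arm
y=.283; p=arm.observe()["position"]; z=p[2]-.0804+.011
r=arm.camera("scene"); ms=arm.masks_of("scene","lid")
MOD["lidf"]=[box(-.005,.005,-.05,.05,.029,.109),box(-.005,.005,-.015,.015,.01,.03),cyly(.011,-.015,.015,0,.011)]
MOD["plow"]=MOD["lidf"][:1]
H=lambda P,k:hullmask(r,place(P,p[0],p[1],z,y),k)>0
g=r["color"].mean(2); w=np.ones(g.shape,np.float32); w[H(box(-.06,.06,-.035,.035,.07,.2),3)]=0; w2=w.copy(); w2[H(box(-.005,.005,-.02,.02,-.005,.029),3)]=0
J=[("plow",t,((g<t)&H(MOD["plow"][0],11)).astype(np.uint8),w2) for t in(80,105)]
print("lid masks",[(m["conf"],int(m["pixels"].sum())) for m in ms])
if ms: J.append(("lidf",0,ms[0]["pixels"].astype(np.uint8),w))
for n,t,m,ww in J:
    q,f=fit(n,z,[(r,m,ww)],[p[0],p[1],y]); d=q[:2]-p[:2]; print(n,t,int(m.sum()),np.round(q,4),round(f,1),"lid rel TCP, box axes",np.round([d@[np.cos(y),np.sin(y)],d@[-np.sin(y),np.cos(y)]],4))
u,v=proj(r,[[p[0],p[1],z]])[0].astype(int)
cv2.imwrite(sys.argv[1],cv2.resize(r["color"][v-65:v+55,u-75:u+75,::-1],(750,600),interpolation=cv2.INTER_CUBIC))
E
python3 lidm.py pics/c8.png
```

```text
lid masks [(0.71, 1540), (0.66, 1929), (0.58, 629)]
plow 80 1730 [ 0.5991 -0.019   0.2946] 16.6 lid rel TCP, box axes [ 0.0006 -0.0016]
plow 105 2038 [ 0.5991 -0.0189  0.3011] 112.7 lid rel TCP, box axes [ 0.0005 -0.0016]
lidf 0 1540 [ 0.5972 -0.0194  0.3094] 8.5 lid rel TCP, box axes [-0.0014 -0.0015]
```

View pics/c8.png

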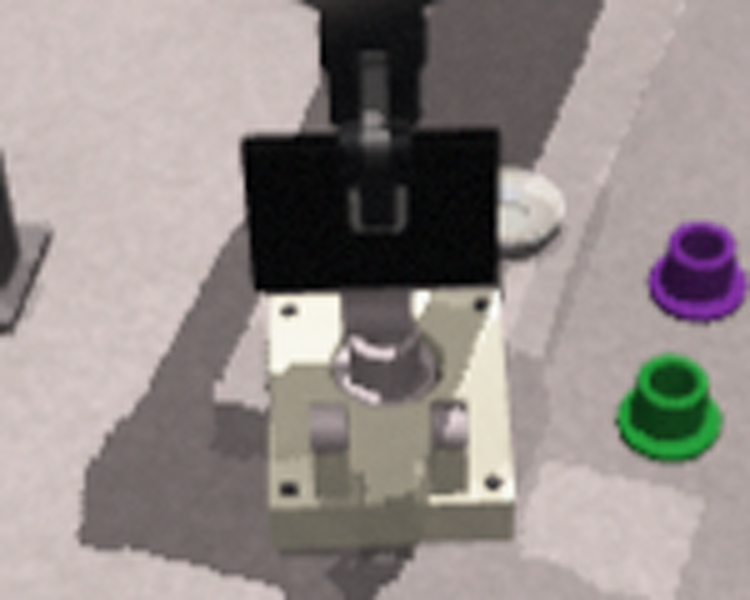

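Picture: lid upright above the hinge, its knuckle at ~(376,320) and the box knuckles at (330,425) and (450,425), all free. The lid sits 1.6 mm toward -y of the TCP, so I correct for that and lower.

```bash
python3 go.py .5976 -.0145 .1264 .283; python3 -m inch '[[[0.0028,0.0003,0.015,-0.002,0],[0,0,0.015,0,0],[0,0,0.01,0,0],[0,0,0,0,0],[0,0,0,0,0],[0,0,0,0,0]]]'; python3 go.py .5976 -.0145 .1264 .283
```

```text
t=20.80 tcp=[ 0.5982 -0.0174  0.2003] yawY=0.282 q=[-0.07 -0.04  1.65 -0.    1.53 -0.35] move tool=[0.003  0.0002 0.0739] turn=-0.001
time_s: 21.4
position: [0.5982, -0.0139, 0.1609]
tcp_rot: [0.0, 0.6, 0.8, 0.0]
ft_force: [0.2, 0.8, -2.2]
opening: 0.105
finger_force: 78.6
t=21.40 tcp=[ 0.5982 -0.0139  0.1609] yawY=0.285 q=[-0.07 -0.02  1.7  -0.    1.46 -0.35] move tool=[-0.0004 -0.0007  0.0345] turn=0.002
```

```bash
python3 -m inch '[[[-0.0003,-0.0004,0.007,0.001,0],[0,0,0.007,0,0],[0,0,0,0,0]]]'; python3 -m inch '[[[0,0,0.006,0,0],[0,0,0.006,0,0],[0,0,0.004,0,0],[0,0,0,0,0],[0,0,0,0,0]]]'; python3 go.py .5976 -.0145 .1264 .283
```

```text
time_s: 21.7
position: [0.5971, -0.0143, 0.1449]
tcp_rot: [-0.001, 0.6, 0.8, -0.0]
ft_force: [0.6, 0.7, -1.9]
opening: 0.111
finger_force: 78.6
time_s: 22.2
position: [0.5976, -0.0143, 0.1303]
tcp_rot: [-0.0, 0.6, 0.8, -0.0]
ft_force: [0.1, -0.6, -1.2]
opening: 0.103
finger_force: 78.6
t=22.20 tcp=[ 0.5976 -0.0143  0.1303] yawY=0.284 q=[-0.07 -0.01  1.73  0.    1.41 -0.35] move tool=[-0.0002 -0.      0.0039] turn=0.001
```

```bash
python3 -m inch '[[[-0.0002,0,0.002,0,0],[0,0,0.0017,0,0],[0,0,0,0,0],[0,0,0,0,0],[0,0,0,0,0]]]'; python3 go.py .5976 -.0145 .1264 .283; python3 lidm.py pics/c9.png; python3 - <<'E'
from plant import arm
import numpy as np
o=arm.observe(); print(np.round(o["ft_force"],2),np.round(o["ft_torque"],3))
E
```

```text
time_s: 22.7
position: [0.5977, -0.0145, 0.1267]
tcp_rot: [0.0, 0.6, 0.8, 0.0]
ft_force: [-0.0, 0.7, -1.9]
opening: 0.11
finger_force: 78.6
t=22.70 tcp=[ 0.5977 -0.0145  0.1267] yawY=0.284 q=[-0.07 -0.    1.74 -0.    1.41 -0.35] move tool=[ 0.     -0.0001  0.0003] turn=0.001
lid masks [(0.67, 175), (0.57, 1283)]
plow 80 1517 [ 0.5954 -0.0176  0.3421] 11.8 lid rel TCP, box axes [-0.003  -0.0023]
plow 105 1776 [ 0.596  -0.0169  0.3182] 36.1 lid rel TCP, box axes [-0.0023 -0.0018]
lidf 0 175 [ 0.5599 -0.026   1.4274] 0.0 lid rel TCP, box axes [-0.0395 -0.0005]
[-0.18 -0.42 -1.83] [-0.014  0.007  0.051]
```

View pics/c9.png

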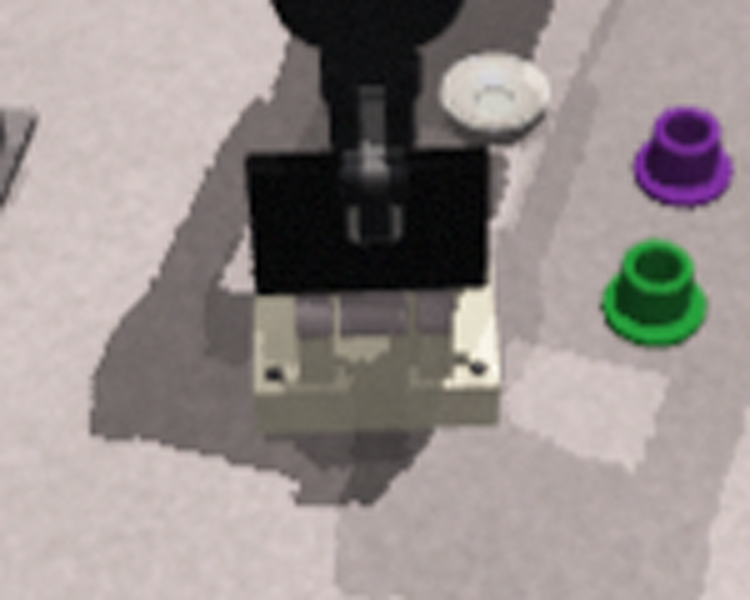

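The lid knuckle (338–406 px) sits between the box knuckles (297–333 and 415–452). There is a gap on both sides and the lower edges are level at ~333. The force reading is only the lid's weight, so I'm handing in.

```bash
python3 -m inch '[[[0,0,0,0,0],[0,0,0,0,0],[0,0,0,0,0]]]'; python3 -c "
from plant import arm;print(arm.finish_job())"
```

```text
time_s: 23.1
position: [0.5977, -0.0145, 0.1266]
tcp_rot: [0.0, 0.6, 0.8, 0.0]
ft_force: [-0.3, -0.3, -1.6]
opening: 0.11
finger_force: 78.6
the job is handed in; nothing more can be done
None
```

I handed the job in at 23 s: the lens body and disc are seated in the pocket and released, and the lid is held in the gripper with its knuckle between the box knuckles, touching nothing; no verdict was returned, and hole alignment was checked only by camera, to within about 2.5 mm across.

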